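# Draw the long cinnamon quill out of the covered spice bin

## Task

Take the long cinnamon quill out of the covered spice bin: the bin's opening is shorter than the quill, so tilt its free end up through the opening, draw the rest out from under the clear cover, then hold the quill up for the customer, level and still, with all of it well clear above the bin. Do not press hard on the cover, leave the short quill and the things beside the bin where they are, and finish while still holding the long quill in the gripper.

Things in the scene. Friction and masses are not known exactly. Their poses are not given: they have to be found in the camera images.
- bin: Fixed wooden bin, two bays side by side, 331 (x) by 334 (y) mm outside. Origin: centre of its underside, on the table; x along the bays, away from the robot, z up. Inner floor at z = 10 mm. Walls 8 mm. Bays: x = -157.5 to 157.5 mm, each 155 wide, centred at y = +81.5 and -81.5, with an 8 mm divider between. The long quill may be in either bay. Walls under the cover (x over -7.5) rise to z = 95
- opening (a point): Middle of the bin's opening, at bin x = -82.5, y = 0, z = 50 mm, on top of the divider. The opening is the uncovered half of both bays, nearer the robot, from the front board at bin x = -157.5 mm to the cover's edge at x = -7.5 mm. Here the divider and the side walls are only 50 mm high above the table
- front_top (a point): Middle of the top edge of the front board, which closes the bin's end nearer the robot: bin x = -161.5, y = 0, z = 85 mm. The board spans bin x = -165.5 to -157.5 mm and is 85 mm high above the table
- cover: Clear rigid plastic sheet fixed on the bin's half away from the robot, 173 by 334 by 5 mm; underside 95 mm, top 100 mm above the table. Along its free edge (bin x = -7.5 to 4.5 mm) a wooden strip on top reaches 106 mm. Origin: centre of the sheet's underside, bin x = 79, y = 0, z = 95 mm; axes as the bin's. It does not move
- long_quill: Long cinnamon quill: stiff brown double roll of bark, 260 mm long, 30 wide, 18 high, about 50 g, loose on the floor of one bay, nearly along it, about half of it beneath the cover. Origin: centre of its underside, mid-length (centre of mass 9 mm above); x along it, to the end deep beneath the cover at the start; z up
- free_end (a point): Centre of the long quill's end face that lies in the opening at the start (quill x = -130 mm, z = 9 mm)
- deep_part (a point): Point on the long quill's axis 50 mm from its middle towards the end that is deep beneath the cover at the start (quill x = +50 mm, z = 9 mm); that end itself lies another 80 mm on, at quill x = +130 mm
- short_quill: A short cinnamon quill of the same bark and section (30 wide, 18 high) but only 150 mm long, lying in the other bay. To be left alone. Origin: centre of its underside; x along its length
- spice_jar: Bystander: amber glass jar, 54 mm across, 85 mm high, standing beside the bin on its +y side. Origin: centre of its underside
- brass_bowl: Bystander: small brass bowl, 90 mm across, 40 mm high, beside the bin on its -y side. Origin: centre of its underside
- scoop: Bystander: steel spoon 200 mm long lying on the table between the robot and the bin's front board, across the bin. Origin: its underside, about the middle of its length

How it is judged:
By the outcome, as a careful person would: the job done as asked, in the order asked, and still so for the second after the job is handed in, while the arm keeps its last pose, push and grip.
It also fails if it takes over 40 s, if anything falls off the work surface, if the arm or the gripper's body presses on something with over 40 N, if the wrist force passes 120 N, or if a joint passes its speed limit or range.

## Robot

A 6-joint arm with a two-finger parallel gripper is mounted at the origin on the work surface. World frame = base frame: x ahead of the robot, y to its left, z up, the work surface at z = 0. Lengths are in m, angles in rad, forces in N, time in s.
With the tool pointing down it reaches from about 0.425 to 0.95 m from the base axis. Payload 14.7 kg.
Tool frame: the origin (TCP) lies on the centre line of the jaws, within the pads' length; the fingertips stand 25 mm ahead of it and the grasp point (between the pads) lies 6 mm ahead of it (bot.finger_overhang is the distance from the TCP to the fingertips, in m); y points along the fingers, z is the direction in which the jaws open and shut, and the axes are right-handed (so a half turn about y gives the same grasp; the last joint's range is limited). The gripper opens to 85 mm and grips with 20 to 120 N. Pads are 22 mm wide; open, the fingers measure 114 mm over their backs; the gripper's body (76 mm by 85 mm) begins 54 mm behind the grasp point. The pads swing forward as they close: fully open they stand 13 mm farther back than shut.
Start: joints at [1.193, 0.48, 1.596, -0, 1.065, -0.047], TCP at [0.211, 0.615, 0.256] pointing down, gripper open.
Joint ranges: [-2.75, 2.75], [-0.82, 2.05], [0.23, 2.67], [-1.56, 4.7], [0.09, 2.69], [-2.92, 2.92]. Speed limits (rad/s): [1.89, 1.89, 2.39, 3.01, 3.01, 3.01].

## Interface

Orientations are given as a unit quaternion [w, x, y, z].
In Python, from workcell import bot gives the robot as it stands. The module is installed in compiled form; this text tells all that it offers.
- The arm moves only by the tool drive_tool, never from a script. Its argument "targets" is one flat list of numbers, 5 for each row, row after row: the closure in counts, from 0 (fully open) to 255 (shut), then the shift along the tool's x, y, z in m, then the turn about the tool's y in rad. In form: [grip, dx, dy, dz, yaw, grip, dx, dy, dz, yaw, ...]. A call has 1 to 10 rows; each row is the pose to reach, as a shift and turn from the pose measured when the call began, along the tool's axes at that moment; what a row does not reach only later rows make up. A row lasts 1/8 s, in which the tool goes at most 62.5 mm and 10.7 degrees, less where a joint would pass 70% of its speed; a pose out of reach is approached as far as the arm can. A call with a gripper value outside its range is refused whole. The fingers move at their own pace and stop on an object; "newtons" is the grip in N (left out, the last holds). Time passes only in rows, so rows that repeat a pose let the fingers close. It gives the time, the measured TCP pose, the force and the opening at its end, in the units of the state.
- bot.state(): the state, without advancing time (a new reading comes with each control period).
- bot.snapshot(name): name is "scene" or "top"; returns a dict with "image" (384x512x3 uint8, red, green, blue), "fov_y" (degrees; the focal length in pixels is half the picture's height over the tangent of half this angle, whatever the lens; pixels are square), "cx", "cy" (the principal point, pixels), "distortion" ([k1, k2, p1, p2, k3] as OpenCV has them; the pictures are not rectified), "origin" and "orientation" of the camera in the world. Camera axes: x right, y down, z forward; pixel columns grow to the right and rows downward; lengths in m; the calibration is good to about 2 mm. A picture is of the moment at which its call begins. There is no depth.
- bot.finish_job(): hands the job in, once; it reports no verdict.
The state is a dict: "clock": time; "joints": joint angles; "qd": joint speeds; "effort": joint torques, N m; "position": TCP position; "eef_rot": TCP orientation; "ft_force": force on the tool from outside, world axes, zero at the start; "ft_torque": the same for the moment, N m; "opening": opening from 0.0 (shut) to 1.0 (fully open).
Only numpy, scipy, OpenCV 4.12 (cv2) and the standard library are available. Lean on these libraries where they do the work, as an engineer would, in place of code of your own. Each camera call takes 0.05 s, during which the arm holds its last target.

## Working session

There is one attempt and no reset: what is moved stays moved. The work goes in short steps, Python scripts to look and compute and a tool call to move; the robot and the scene stay as the last step left them, time stands still between calls to the robot, and variables do not carry over. Pictures are saved under pics/ and viewed, and the job is handed in when it is done.

Besides the shell and the picture viewer there is one more tool, called as name(argument=value, ...) on one line, values as JSON. drive_tool: Moves the arm, as the interface text tells. Its arguments: {"type":"object","properties":{"targets":{"type":"array"},"newtons":{"type":"number"}},"required":["targets"]}

```bash
ls; mkdir -p pics
cat > h.py <<'E'
import numpy as np, cv2
from scipy.spatial.transform import Rotation as R
from workcell import bot
def cam(s):
    h,w=s["image"].shape[:2]
    f=h/2/np.tan(np.radians(s["fov_y"])/2)
    K=np.array([[f,0,s["cx"]],[0,f,s["cy"]],[0,0,1]])
    q=s["orientation"]; Rm=R.from_quat([q[1],q[2],q[3],q[0]]).as_matrix()
    return K,np.array(s["distortion"],float),Rm,np.array(s["origin"])
def pix2plane(s,uv,z):
    K,d,Rm,o=cam(s)
    p=cv2.undistortPoints(np.array(uv,float).reshape(-1,1,2),K,d).reshape(-1,2)
    r=np.c_[p,np.ones(len(p))]@Rm.T
    return o+r*((z-o[2])/r[:,2])[:,None]
def proj(s,P):
    K,d,Rm,o=cam(s)
    pc=(np.array(P,float).reshape(-1,3)-o)@Rm
    return cv2.projectPoints(pc,np.zeros(3),np.zeros(3),K,d)[0].reshape(-1,2)
def save(s,name,scale=1.5):
    im=cv2.cvtColor(s["image"],cv2.COLOR_RGB2BGR)
    cv2.imwrite("pics/"+name,cv2.resize(im,None,fx=scale,fy=scale,interpolation=cv2.INTER_CUBIC))
def toolR():
    q=bot.state()["eef_rot"]; return R.from_quat([q[1],q[2],q[3],q[0]]).as_matrix()
E
python3 - <<'E'
from h import *
import pickle
st=bot.state(); print({k:np.round(v,3) for k,v in st.items()}); print(np.round(toolR(),3), bot.finger_overhang)
for n in("scene","top"):
    s=bot.snapshot(n); save(s,n+"0.png"); pickle.dump(s,open(n+"0.pkl","wb"))
    print(n,{k:np.round(v,4) for k,v in s.items() if k!="image"}); print(np.round(cam(s)[2],2))
E
```

```text
pics
{'clock': np.float64(0.0), 'joints': array([ 1.193,  0.481,  1.597, -0.   ,  1.065, -0.047]), 'qd': array([-0.001, -0.003,  0.001,  0.001, -0.001,  0.001]), 'effort': array([-4.0000e-03, -9.5065e+01, -4.3015e+01, -0.0000e+00,  1.3000e-02,
       -0.0000e+00]), 'position': array([0.211, 0.614, 0.256]), 'eef_rot': array([-0.697,  0.698, -0.117,  0.116]), 'ft_force': array([-0.083,  0.249,  0.045]), 'ft_torque': array([ 0.022,  0.006, -0.014]), 'opening': np.float64(1.003)}
[[ 0.946 -0.     0.325]
 [-0.325 -0.001  0.946]
 [-0.    -1.    -0.001]] 0.025
scene {'fov_y': np.float64(45.9097), 'cx': np.float64(252.8754), 'cy': np.float64(191.5995), 'distortion': array([-0.017,  0.   ,  0.   ,  0.   ,  0.   ]), 'origin': array([ 1.1701, -0.085 ,  1.0793]), 'orientation': array([-0.2094,  0.7641,  0.5862, -0.1694])}
[[ 0.26  0.82 -0.5 ]
 [ 0.97 -0.23  0.12]
 [-0.01 -0.52 -0.85]]
top {'fov_y': np.float64(52.5912), 'cx': np.float64(260.4598), 'cy': np.float64(193.0799), 'distortion': array([-0.1098,  0.    ,  0.    ,  0.    ,  0.    ]), 'origin': array([0.4978, 0.0541, 1.0996]), 'orientation': array([-0.0226,  0.7132, -0.7002,  0.0231])}
[[ 0.02 -1.    0.06]
 [-1.   -0.02 -0.  ]
 [ 0.   -0.06 -1.  ]]
```

View pics/scene0.png

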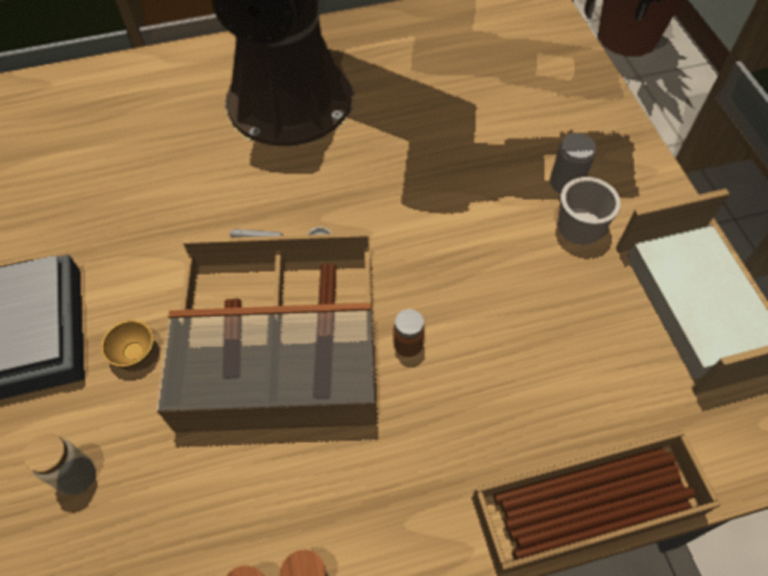

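View pics/top0.png

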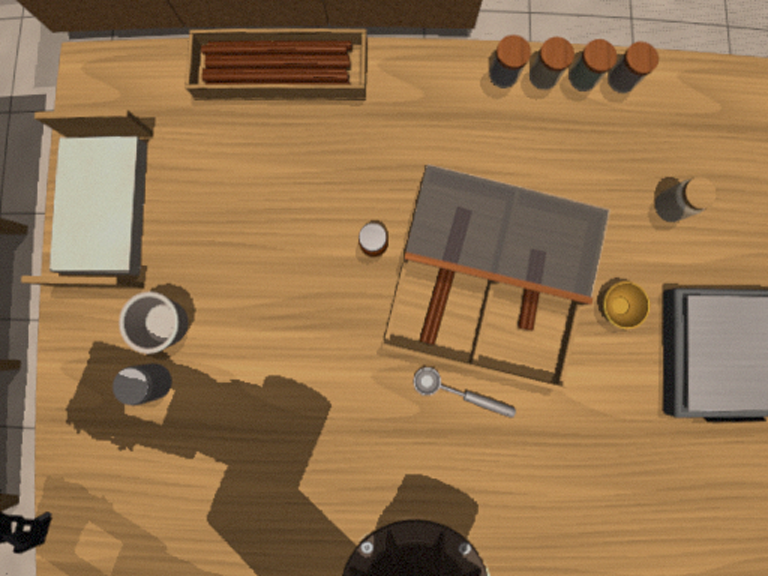

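The long quill lies in the +y bay. In the top picture it runs from its free end at about (430,340) to about (463,210) under the cover. The short quill is in the -y bay at about (530,290), and the jar is at (373,240). Next I'll enlarge the pictures for accurate picks.

Run:
```python
from h import *
import pickle
t=pickle.load(open("top0.pkl","rb"));c=pickle.load(open("scene0.pkl","rb"))
def crop(s,x0,y0,w,h,k,n):
    im=cv2.cvtColor(s["image"],cv2.COLOR_RGB2BGR)[y0:y0+h,x0:x0+w]
    im=cv2.resize(im,None,fx=k,fy=k,interpolation=cv2.INTER_CUBIC)
    for i in range(0,w,20): cv2.putText(im,str(x0+i),(i*k,10),0,.35,(255,255,255),1); cv2.line(im,(i*k,12),(i*k,18),(255,255,255),1)
    for i in range(0,h,20): cv2.putText(im,str(y0+i),(0,i*k+4),0,.35,(255,255,255),1)
    cv2.imwrite("pics/"+n,im)
crop(t,240,100,175,165-5,4,"tc.png")
crop(c,95,145,195,150,4,"sc.png")
```

```text
(no output)
```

View pics/tc.png

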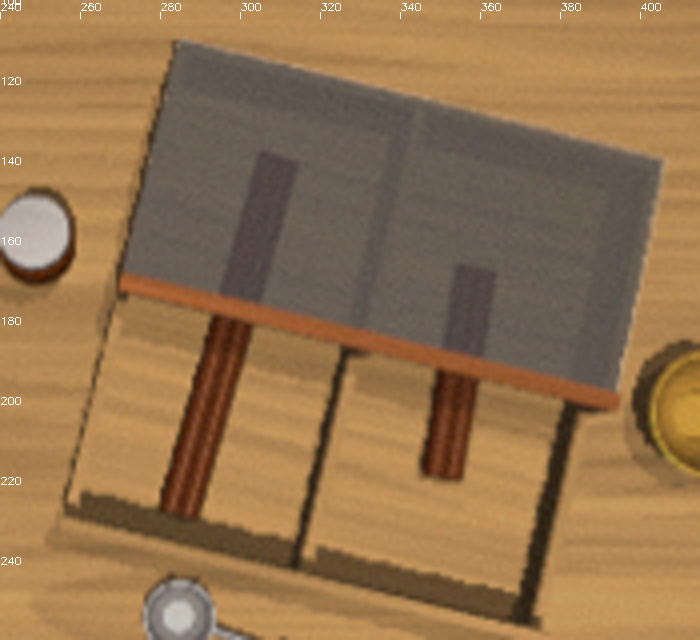

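View pics/sc.png

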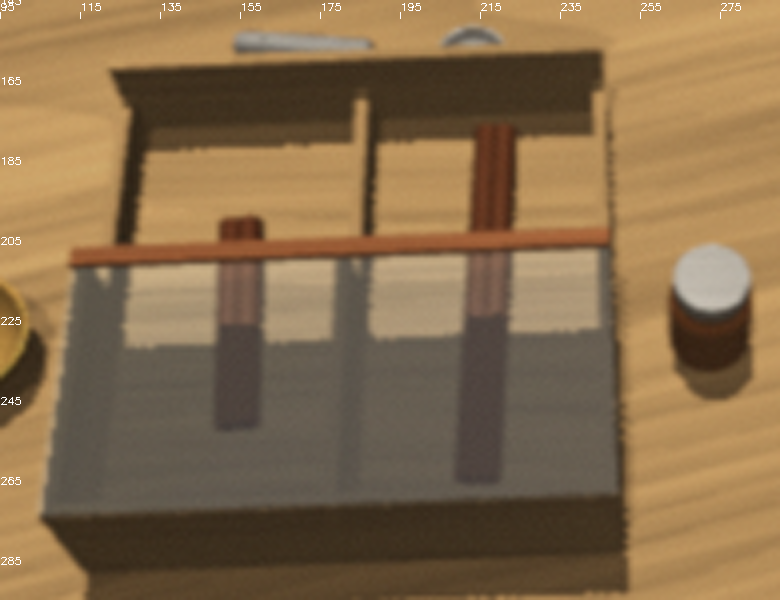

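```bash
cat > fit.py <<'E'
from h import *
import pickle
from scipy.optimize import least_squares
t=pickle.load(open("top0.pkl","rb"));c=pickle.load(open("scene0.pkl","rb"))
m=1e-3
B=[(t,(165.5,167,100),(284,110)),(t,(165.5,-167,100),(405.5,140)),(t,(-7.5,167,106),(270,172.5)),(t,(-7.5,-167,106),(394.2,202.5)),(t,(-165.5,167,85),(256.5,228)),(t,(-165.5,-167,85),(375,257)),
(c,(165.5,-167,100),(105.5,274.2)),(c,(165.5,167,100),(250,268.2)),(c,(-165.5,-167,85),(122.5,162.5)),(c,(-165.5,167,85),(245,157.5))]
def T(p,P):
    a=p[2];r=np.array([[np.cos(a),-np.sin(a),0],[np.sin(a),np.cos(a),0],[0,0,1]]);return r@np.array(P)*1.0+np.array([p[0],p[1],0])
def res(p,L): return np.concatenate([proj(s,T(p,np.array(P)*m))[0]-uv for s,P,uv in L])
fb=least_squares(res,[.6,0,0],args=(B,)); print("bin",fb.x,np.round(fb.fun.reshape(-1,2),1).tolist())
z=28
Q=[(t,(-130,15,z),(280.2,227)),(t,(-130,-15,z),(289.2,229.5)),(t,(130,15,z),(305,138)),(t,(130,-15,z),(314.5,140)),
(c,(-130,-15,z),(213.7,176.2)),(c,(-130,15,z),(223.7,176.2)),(c,(130,-15,z),(208.7,265.5)),(c,(130,15,z),(220,265.7))]
fq=least_squares(res,[.6,0,0],args=(Q,)); print("quill",fq.x,np.round(fq.fun.reshape(-1,2),1).tolist())
b=fb.x;q=fq.x
def inbin(P):
    a=b[2];d=np.array(P[:2])-b[:2];return np.array([np.cos(a)*d[0]+np.sin(a)*d[1],-np.sin(a)*d[0]+np.cos(a)*d[1]])
print("free in bin",inbin(T(q,(-.13,0,0))),"deep",inbin(T(q,(.13,0,0))),"dyaw",q[2]-b[2])
pickle.dump((b,q),open("pose.pkl","wb"))
E
python3 fit.py
python3 - <<'E'
import sys; sys.path.insert(0,'.')
import os; os.chdir('.')
from h import *; import pickle
t=pickle.load(open("top0.pkl","rb"));b,q=pickle.load(open("pose.pkl","rb"))
for n,uv,z in(("jar",(248,158),.085),("scoopend",(283,253),.005),("scoophandle",(343,275),.01),("bowl",(417,203),.04)): print(n,pix2plane(t,uv,z))
E
```

```text
bin [ 0.5917884  -0.13140842 -0.2201314 ] [[0.3, -2.7], [0.9, -2.3], [-1.1, -2.1], [-0.3, -1.5], [-2.0, 2.0], [3.2, 2.8], [-1.0, -0.0], [0.2, 0.2], [-0.3, -2.7], [1.0, -2.6]]
quill [ 0.60030121 -0.04826787 -0.26041154] [[-0.6, -1.4], [0.9, -0.9], [-0.2, -2.0], [0.6, -1.1], [-0.6, -0.5], [0.2, -0.6], [-0.6, -2.1], [0.2, -2.3]]
free in bin [-0.13974156  0.08822811] deep [0.12004754 0.0777581 ] dyaw -0.04028013929802601
jar [[0.65543958 0.08847732 0.085     ]]
scoopend [[ 0.40146569 -0.01233548  0.005     ]]
scoophandle [[ 0.34267269 -0.18142514  0.01      ]]
bowl [[ 0.54674161 -0.38189085  0.04      ]]
```

```bash
cat > ov.py <<'E'
from h import *
import pickle,sys
def boxlines(x0,x1,y0,y1,z0,z1):
    c=[(x,y,z) for x in(x0,x1) for y in(y0,y1) for z in(z0,z1)]
    return [(np.array(a)/1e3,np.array(d)/1e3) for i,a in enumerate(c) for d in c[i+1:] if sum(u!=v for u,v in zip(a,d))==1]
def Tm(p,P):
    a=p[2];return np.array([[np.cos(a),-np.sin(a),0],[np.sin(a),np.cos(a),0],[0,0,1]])@P+np.array([p[0],p[1],0])
def overlay(s,b,q,x0,y0,w,h,k,n):
    im=cv2.cvtColor(s["image"],cv2.COLOR_RGB2BGR)
    M=np.float32([[k,0,-x0*k+ (k-1)/2],[0,k,-y0*k+(k-1)/2]])
    im=cv2.warpAffine(im,M,(w*k,h*k),flags=cv2.INTER_CUBIC)
    def dr(p,L,col):
        for a,d in L:
            uv=proj(s,[Tm(p,a),Tm(p,d)]); uv=((uv-[x0,y0])*k+(k-1)/2).astype(int)
            cv2.line(im,tuple(map(int,uv[0])),tuple(map(int,uv[1])),col,1,cv2.LINE_AA)
    dr(b,boxlines(-165.5,-157.5,-167,167,0,85),(0,255,0))
    dr(b,boxlines(-7.5,165.5,-167,167,95,100),(255,255,0))
    dr(b,boxlines(-7.5,4.5,-167,167,100,106),(255,0,255))
    dr(b,boxlines(-157.5,-7.5,-4,4,50,50.01),(0,255,255))
    dr(b,boxlines(-157.5,157.5,4,159,10,10.01),(0,0,255))
    if q is not None: dr(q,boxlines(-130,130,-15,15,10,28),(255,255,255))
    cv2.imwrite("pics/"+n,im)
E
sed -i 's/^fb=.*/B=[x for i,x in enumerate(B) if i not in (4,5)]\n&/' fit.py; python3 fit.py
python3 - <<'E'
from ov import *
t=pickle.load(open("top0.pkl","rb"));c=pickle.load(open("scene0.pkl","rb"));b,q=pickle.load(open("pose.pkl","rb"))
overlay(t,b,q,240,100,180,150+10,4,"to.png"); overlay(c,b,q,95,145,190,150,4,"so.png")
E
```

```text
bin [ 0.59003793 -0.13195579 -0.21611432] [[0.2, -1.9], [1.0, -2.0], [-0.9, -1.2], [0.0, -1.1], [-1.0, -0.4], [0.0, -0.7], [-0.8, -3.0], [0.4, -3.2]]
quill [ 0.60030121 -0.04826787 -0.26041154] [[-0.6, -1.4], [0.9, -0.9], [-0.2, -2.0], [0.6, -1.1], [-0.6, -0.5], [0.2, -0.6], [-0.6, -2.1], [0.2, -2.3]]
free in bin [-0.13779364  0.08969875] deep [0.12195131 0.07818524] dyaw -0.04429722087298177
```

View pics/to.png

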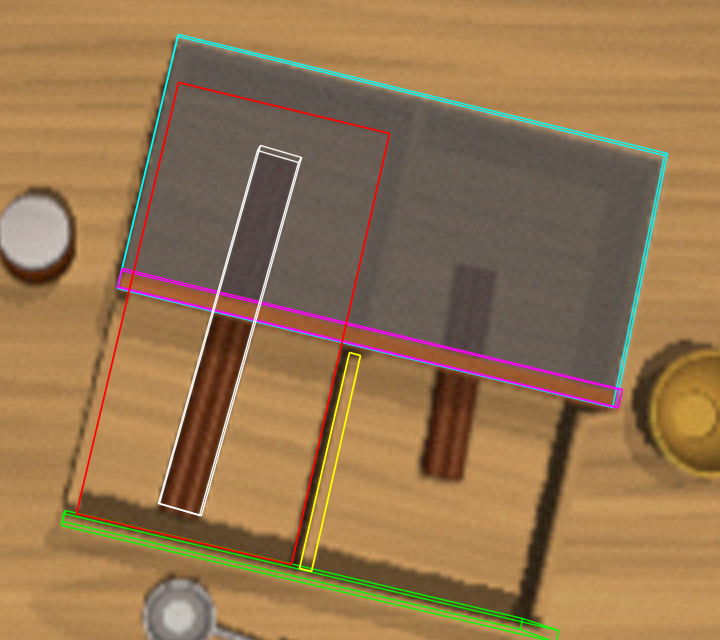

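View pics/so.png

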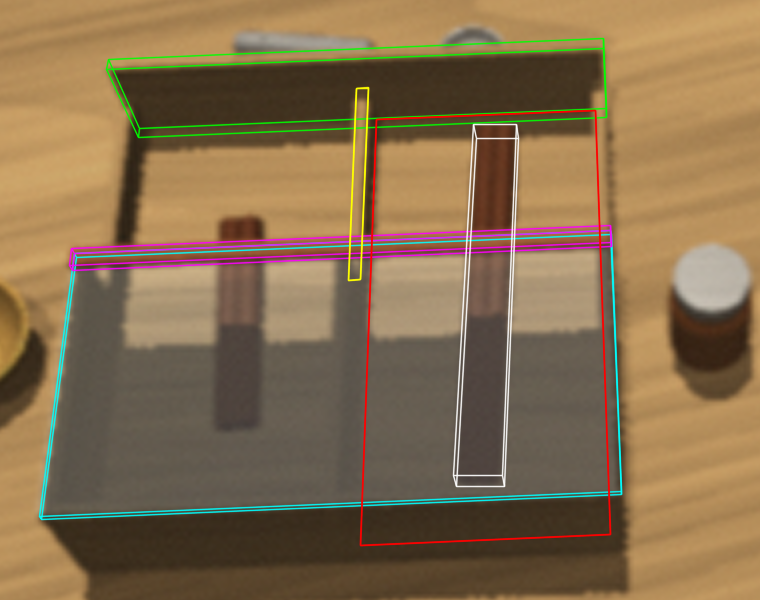

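The quill is fitted: its axis is at yaw -0.26, its free end is at bin x about -138 mm, and it lies near y +88 mm. The overlays agree to about 1 px (3 mm). I'll write a helper that converts world goals to tool shifts, then move above the grasp point.

```bash
cat >> h.py <<'E'
def goto(P,yaw=None):
    st=bot.state(); Rt=toolR(); d=Rt.T@(np.array(P)-st["position"])
    y=np.arctan2(Rt[1,0],Rt[0,0])
    print("shift",np.round(d,4),"turn",None if yaw is None else round(-((yaw-y+np.pi)%(2*np.pi)-np.pi),4),"curyaw",round(y,4))
def show():
    st=bot.state(); print({k:np.round(st[k],3).tolist() for k in("clock","joints","position","ft_force","ft_torque","opening")})
E
python3 -c "
from h import *
goto([.5443,-.0334,.20],-.2604)"
```

```text
shift [ 0.5257  0.0562 -0.5044] turn -0.0704 curyaw -0.3308
```

drive_tool(targets=[0, 0.03, 0, -0.03, 0, 0, 0.07, 0, -0.07, -0.01, 0, 0.11, 0, -0.11, -0.02, 0, 0.15, 0, -0.145, -0.02, 0, 0.19, 0, -0.185, -0.03, 0, 0.23, 0, -0.22, -0.03, 0, 0.27, 0, -0.26, -0.04, 0, 0.31, 0, -0.3, -0.05, 0, 0.35, 0, -0.335, -0.06, 0, 0.39, 0, -0.37, -0.07])

```text
clock: 1.35
position: [0.4602, 0.1361, 0.2561]
eef_rot: [-0.701, 0.701, -0.092, 0.092]
ft_force: [0.6, 1.4, 0.4]
opening: 0.998
```

```bash
python3 -c "
from h import *
show();goto([.5443,-.0334,.20],-.2604)"
```

```text
{'clock': 1.35, 'joints': [0.225, 0.243, 1.974, -0.001, 0.924, -1.084], 'position': [0.46, 0.136, 0.256], 'ft_force': [0.613, 1.392, 0.416], 'ft_torque': [0.006, 0.026, 0.016], 'opening': 0.998}
shift [ 0.125   0.0562 -0.1421] turn -0.0002 curyaw -0.2606
```

drive_tool(targets=[0, 0.035, 0.005, -0.04, 0, 0, 0.07, 0.02, -0.08, 0, 0, 0.1, 0.04, -0.115, 0, 0, 0.12, 0.055, -0.137, 0, 0, 0.125, 0.056, -0.142, 0, 0, 0.125, 0.056, -0.142, 0])

```text
clock: 2.1
position: [0.5442, -0.0332, 0.2003]
eef_rot: [-0.701, 0.701, -0.092, 0.092]
ft_force: [0.1, 0.7, -0.1]
opening: 1.0
```

```bash
cat > v.py <<'E'
import sys
from ov import *
n=sys.argv[1]
show()
b,q=pickle.load(open("pose.pkl","rb"))
for c in ("top","scene"):
    s=bot.snapshot(c); pickle.dump(s,open(c+n+".pkl","wb"))
    if c=="top": x0,y0,w,h=230,95,185,170
    else: x0,y0,w,h=85,60,190,220
    k=4 if c=="top" else 3
    im=cv2.cvtColor(s["image"],cv2.COLOR_RGB2BGR)
    M=np.float32([[k,0,-x0*k],[0,k,-y0*k]])
    im=cv2.warpAffine(im,M,(w*k,h*k),flags=cv2.INTER_CUBIC)
    st=bot.state(); Rt=toolR(); p=st["position"]
    for off,col in(((0,.025,0),(0,0,255)),((0,.006,0),(0,255,0)),((0,.006,.0425),(255,255,0)),((0,.006,-.0425),(255,255,0))):
        u=(proj(s,p+Rt@np.array(off))[0]-[x0,y0])*k
        cv2.circle(im,(int(u[0]),int(u[1])),4,col,1)
    cv2.imwrite(f"pics/{c}{n}.png",im)
E
python3 v.py 1
```

```text
{'clock': 2.1, 'joints': [-0.116, 0.402, 1.895, -0.001, 0.845, -1.425], 'position': [0.544, -0.033, 0.2], 'ft_force': [0.097, 0.652, -0.126], 'ft_torque': [0.017, -0.003, -0.019], 'opening': 1.0}
```

View pics/top1.png

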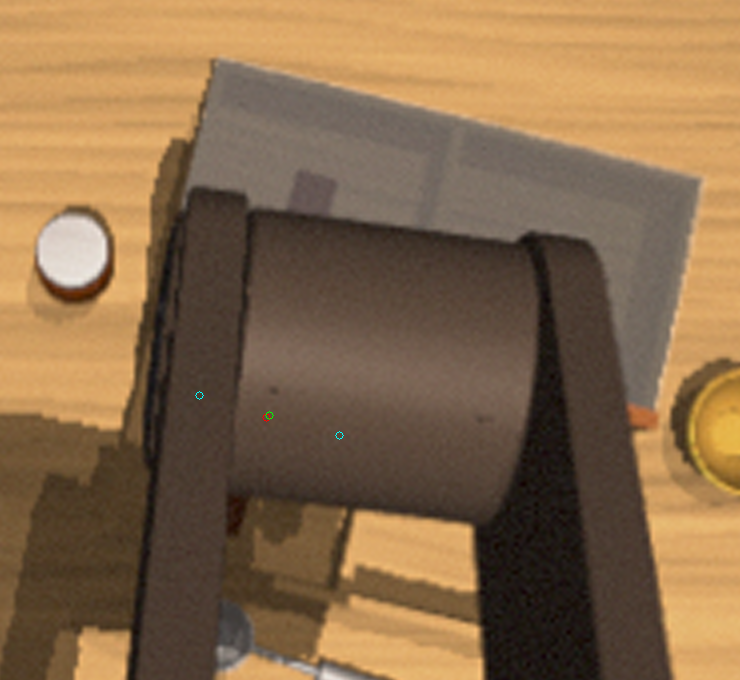

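View pics/scene1.png

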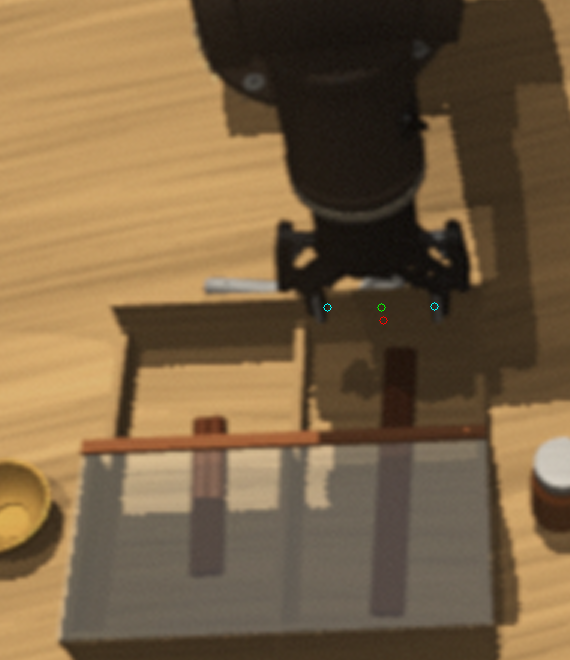

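The top view is blocked by the arm. In the scene view the fingertips at (327,310) and (440,310) match the projected markers to within 2 px, and they straddle the quill at (400,350–430). Next I descend.

drive_tool(targets=[0, 0, 0.03, 0, 0, 0, 0, 0.065, 0, 0, 0, 0, 0.1, 0, 0, 0, 0, 0.125, 0, 0, 0, 0, 0.145, 0, 0, 0, 0, 0.155, 0, 0, 0, 0, 0.16, 0, 0, 0, 0, 0.161, 0, 0, 0, 0, 0.161, 0, 0])

```text
clock: 3.32
position: [0.5444, -0.0326, 0.0403]
eef_rot: [-0.701, 0.701, -0.091, 0.092]
ft_force: [0.4, -0.6, -0.2]
opening: 1.001
```

```bash
python3 v.py 2
```

```text
{'clock': 3.325, 'joints': [-0.115, 0.648, 1.995, -0.002, 0.497, -1.424], 'position': [0.544, -0.033, 0.04], 'ft_force': [0.382, -0.567, -0.208], 'ft_torque': [0.042, -0.008, 0.025], 'opening': 1.001}
```

View pics/scene2.png

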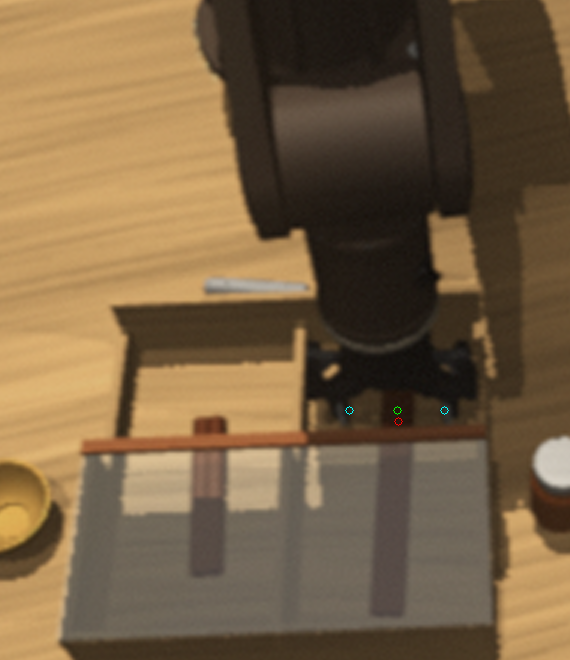

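drive_tool(targets=[60, 0, 0.002, 0, 0, 120, 0, 0.003, 0, 0, 150, 0, 0.003, 0, 0, 150, 0, 0.003, 0, 0, 165, 0, 0.003, 0, 0, 165, 0, 0.003, 0, 0, 172, 0, 0.003, 0, 0, 172, 0, 0.003, 0, 0], newtons=20)

```text
clock: 4.42
position: [0.5444, -0.0327, 0.0373]
eef_rot: [-0.701, 0.701, -0.091, 0.092]
ft_force: [-1.0, 0.1, 4.5]
opening: 0.34
```

```bash
python3 v.py 3
```

```text
{'clock': 4.425, 'joints': [-0.115, 0.653, 1.996, -0.002, 0.491, -1.424], 'position': [0.544, -0.033, 0.037], 'ft_force': [-0.979, 0.145, 4.517], 'ft_torque': [-0.074, 0.145, -0.083], 'opening': 0.34}
```

View pics/scene3.png

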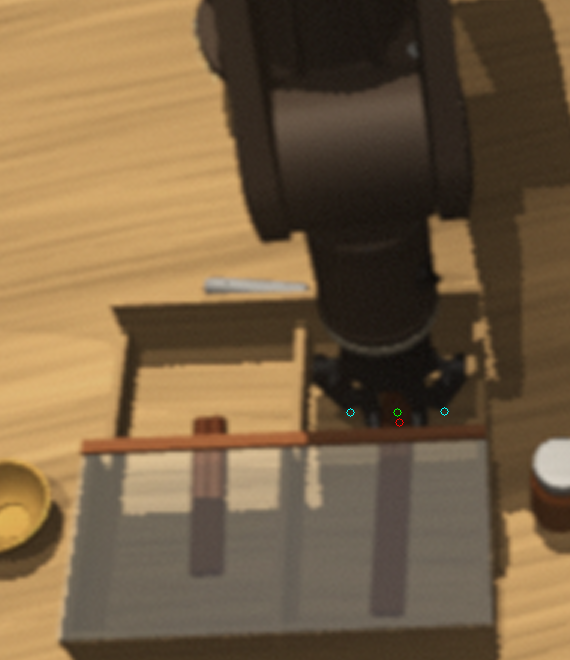

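The jaws stopped at opening 0.34 (29 mm), so the quill is held. I'll lift a little and see whether it pivots or stays level.

drive_tool(targets=[175, 0, -0.004, 0, 0, 175, 0, -0.01, 0, 0, 175, 0, -0.017, 0, 0, 175, 0, -0.025, 0, 0, 175, 0, -0.03, 0, 0, 175, 0, -0.03, 0, 0])

```text
clock: 5.28
position: [0.5447, -0.0327, 0.0679]
eef_rot: [-0.701, 0.701, -0.091, 0.092]
ft_force: [-0.2, 0.1, -0.9]
opening: 0.341
```

```bash
python3 v.py 4
```

```text
{'clock': 5.275, 'joints': [-0.115, 0.601, 1.986, -0.002, 0.553, -1.424], 'position': [0.545, -0.033, 0.068], 'ft_force': [-0.2, 0.072, -0.919], 'ft_torque': [-0.024, 0.022, 0.037], 'opening': 0.341}
```

View pics/scene4.png

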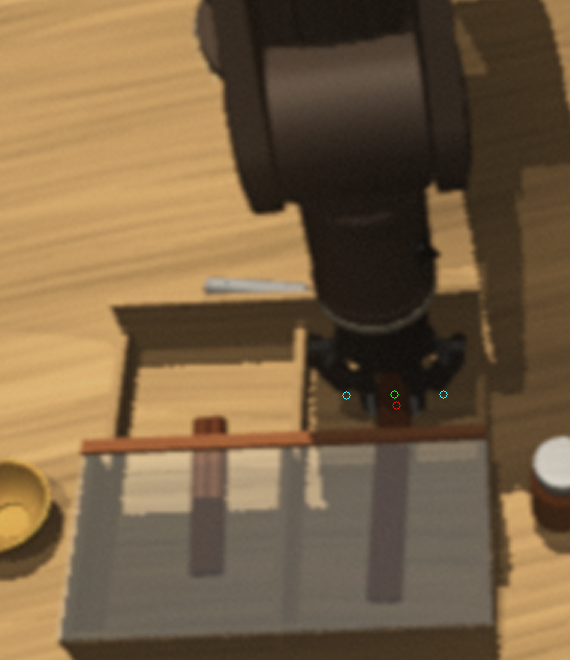

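View pics/top4.png

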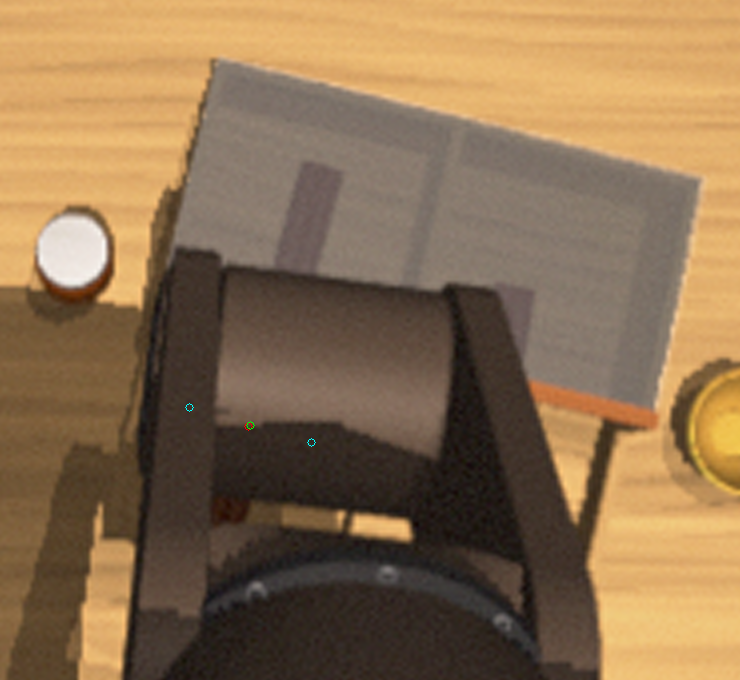

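drive_tool(targets=[175, 0, -0.006, 0, 0, 175, 0, -0.015, 0, 0, 175, 0, -0.022, 0, 0, 175, 0, -0.025, 0, 0, 172, 0, -0.025, 0, 0, 170, 0, -0.025, 0, 0, 170, 0, -0.025, 0, 0])

```text
clock: 6.25
position: [0.5442, -0.0326, 0.0921]
eef_rot: [-0.701, 0.701, -0.092, 0.092]
ft_force: [0.3, -0.2, -0.6]
opening: 0.341
```

```bash
python3 v.py 5
python3 - <<'E'
from h import *; import pickle
c=pickle.load(open("scene4.pkl","rb"));b,q=pickle.load(open("pose.pkl","rb"))
x=np.array([q[0]+.13*np.cos(q[2]),q[1]+.13*np.sin(q[2])])
for z in(.010,.028,.04,.058,.065,.083): u=proj(c,[*x,z])[0]; print(z,(u-[85,60])*3)
E
```

```text
{'clock': 6.25, 'joints': [-0.115, 0.561, 1.975, -0.001, 0.605, -1.424], 'position': [0.544, -0.033, 0.092], 'ft_force': [0.283, -0.23, -0.588], 'ft_torque': [-0.003, 0.001, -0.025], 'opening': 0.341}
0.01 [389.20838901 618.49355281]
0.028 [387.34431161 610.26879812]
0.04 [386.07298024 604.65883125]
0.058 [384.1214663  596.04657594]
0.065 [383.3477014  592.63157193]
0.083 [381.31855582 583.67517362]
```

View pics/scene5.png

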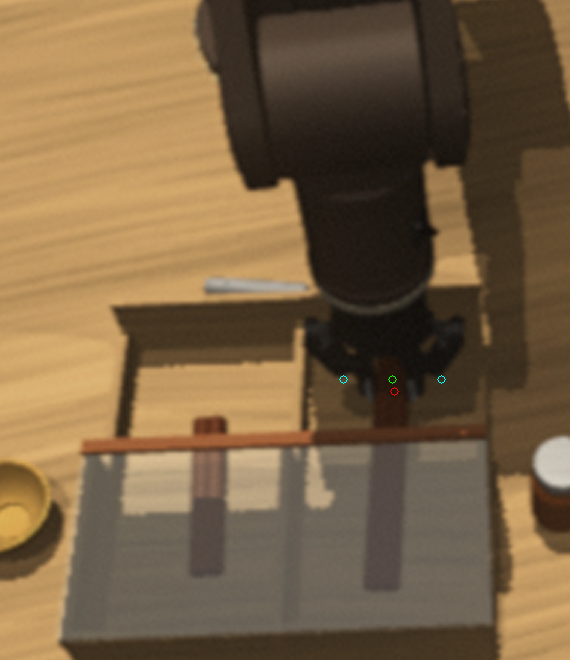

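The quill stays level when lifted: its deep end went from (388,615) to (382,590), which matches about 55 mm of lift. I'll ease the grip so gravity lets the deep end swing down, without touching the cover.

drive_tool(targets=[169, 0, 0, 0, 0, 169, 0, 0, 0, 0, 168, 0, 0, 0, 0, 168, 0, 0, 0, 0])

```text
clock: 6.85
position: [0.5442, -0.0326, 0.0921]
eef_rot: [-0.701, 0.701, -0.091, 0.092]
ft_force: [0.5, 1.1, -0.1]
opening: 0.342
```

```bash
python3 v.py 6
```

```text
{'clock': 6.85, 'joints': [-0.115, 0.561, 1.975, -0.001, 0.605, -1.424], 'position': [0.544, -0.033, 0.092], 'ft_force': [0.527, 1.098, -0.097], 'ft_torque': [-0.021, 0.024, -0.044], 'opening': 0.342}
```

View pics/scene6.png

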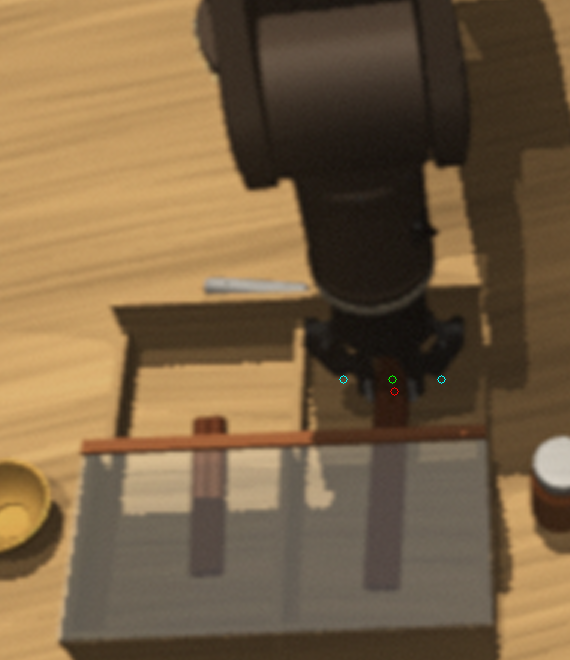

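drive_tool(targets=[167, 0, 0, 0, 0, 167, 0, 0, 0, 0, 167, 0, 0, 0, 0])

```text
clock: 7.32
position: [0.5442, -0.0326, 0.0921]
eef_rot: [-0.701, 0.701, -0.091, 0.092]
ft_force: [0.3, 1.1, -0.9]
opening: 0.341
```

```bash
python3 v.py 7
```

```text
{'clock': 7.325, 'joints': [-0.115, 0.561, 1.975, -0.001, 0.605, -1.424], 'position': [0.544, -0.033, 0.092], 'ft_force': [0.324, 1.113, -0.857], 'ft_torque': [0.055, 0.026, 0.014], 'opening': 0.341}
```

View pics/scene7.png

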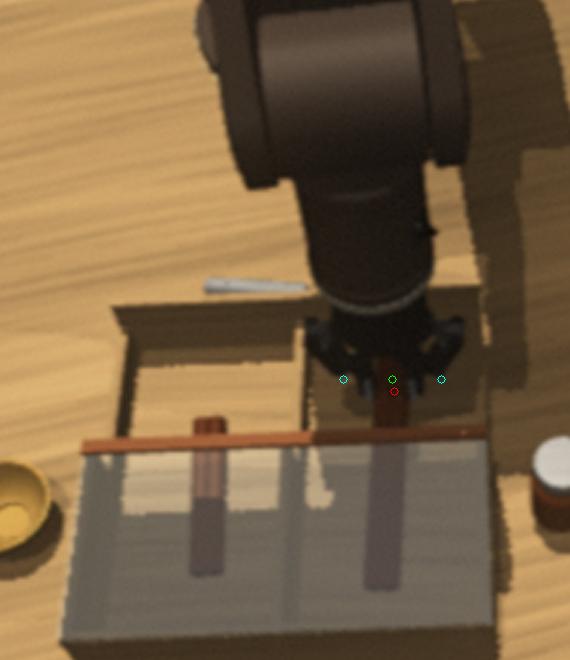

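drive_tool(targets=[166, 0, 0, 0, 0, 166, 0, 0, 0, 0, 165, 0, 0, 0, 0, 165, 0, 0, 0, 0])

```text
clock: 7.92
position: [0.5442, -0.0326, 0.0921]
eef_rot: [-0.701, 0.701, -0.091, 0.092]
ft_force: [0.6, 0.1, 0.3]
opening: 0.352
```

```bash
python3 v.py 8
```

```text
{'clock': 7.925, 'joints': [-0.115, 0.561, 1.975, -0.001, 0.605, -1.424], 'position': [0.544, -0.033, 0.092], 'ft_force': [0.631, 0.09, 0.343], 'ft_torque': [-0.018, 0.061, -0.011], 'opening': 0.352}
```

View pics/scene8.png

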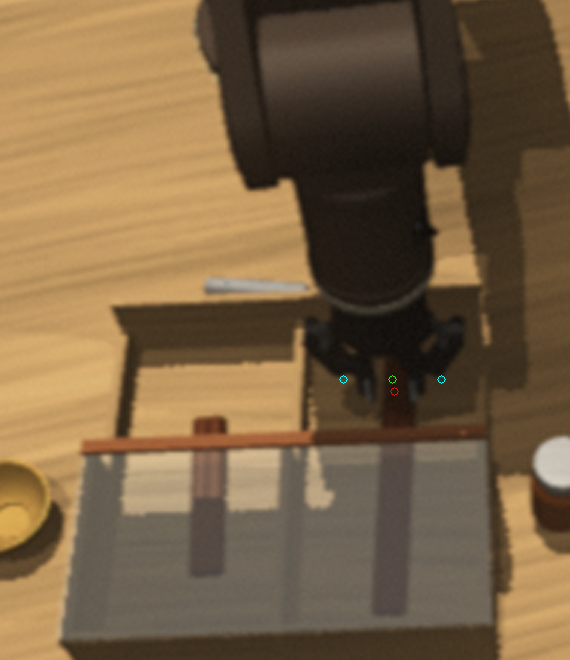

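Easing the grip let the quill drop back flat; its deep end is at (390,615) again. So a grip at 166–167 counts holds it only lightly. I'll re-grasp, then pivot it lightly against the cover's edge with this weak grip while watching the force.

drive_tool(targets=[130, 0, 0, 0, 0, 120, 0, 0.015, 0, 0, 120, 0, 0.035, 0, 0, 120, 0, 0.05, 0, 0, 120, 0, 0.054, 0, 0, 150, 0, 0.055, 0, 0, 165, 0, 0.055, 0, 0, 175, 0, 0.055, 0, 0, 175, 0, 0.055, 0, 0])

```text
clock: 9.15
position: [0.5446, -0.0327, 0.0376]
eef_rot: [-0.701, 0.701, -0.091, 0.092]
ft_force: [1.1, 0.1, 4.6]
opening: 0.346
```

drive_tool(targets=[175, 0, -0.006, 0, 0, 175, 0, -0.018, 0, 0, 175, 0, -0.033, 0, 0, 175, 0, -0.048, 0, 0, 175, 0, -0.058, 0, 0, 175, 0, -0.061, 0, 0, 168, 0, -0.061, 0, 0, 167, 0, -0.061, 0, 0])

```text
clock: 10.15
position: [0.5442, -0.0326, 0.0982]
eef_rot: [-0.701, 0.701, -0.091, 0.092]
ft_force: [-0.5, 0.3, 0.9]
opening: 0.347
```

```bash
python3 v.py 9
```

```text
{'clock': 10.15, 'joints': [-0.115, 0.551, 1.972, -0.001, 0.618, -1.425], 'position': [0.544, -0.033, 0.098], 'ft_force': [-0.454, 0.333, 0.879], 'ft_torque': [0.043, 0.046, -0.027], 'opening': 0.347}
```

View pics/scene9.png

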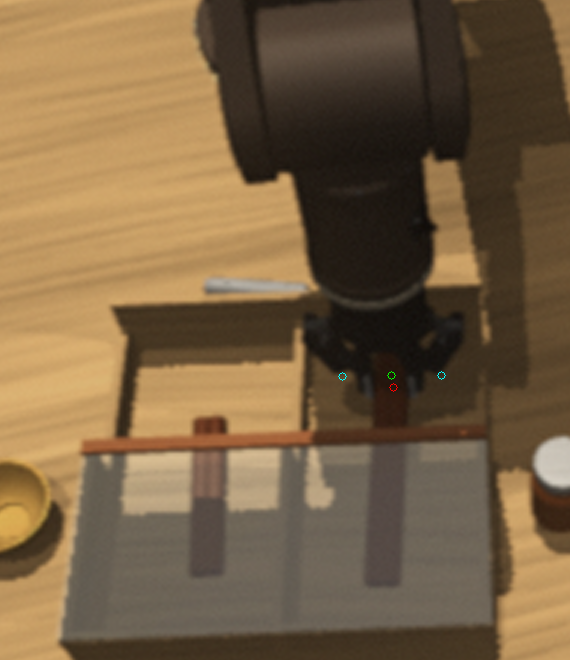

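drive_tool(targets=[167, 0, -0.003, 0, 0, 167, 0, -0.006, 0, 0, 167, 0, -0.009, 0, 0, 167, 0, -0.012, 0, 0, 167, 0, -0.015, 0, 0, 167, 0, -0.015, 0, 0])

```text
clock: 11.0
position: [0.5443, -0.0326, 0.1134]
eef_rot: [-0.701, 0.701, -0.091, 0.092]
ft_force: [0.0, 1.5, -1.4]
opening: 0.346
```

```bash
python3 v.py 10
```

```text
{'clock': 11.0, 'joints': [-0.115, 0.527, 1.963, -0.001, 0.651, -1.425], 'position': [0.544, -0.033, 0.113], 'ft_force': [0.012, 1.544, -1.418], 'ft_torque': [0.064, 0.14, 0.027], 'opening': 0.346}
```

View pics/scene10.png

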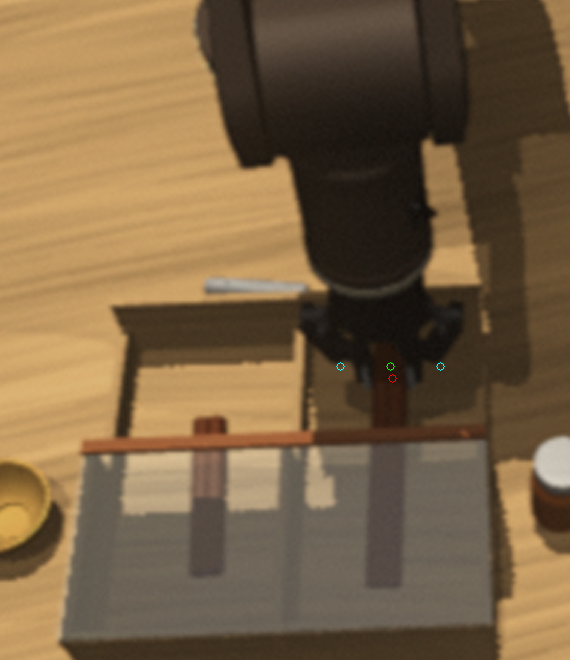

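The gripper rose 15 mm while the deep end stayed near (385,587). So the quill is starting to tilt, with only about 1.4 N on the tool. I'll continue.

drive_tool(targets=[167, 0, -0.003, 0, 0, 167, 0, -0.006, 0, 0, 167, 0, -0.009, 0, 0, 167, 0, -0.012, 0, 0, 167, 0, -0.015, 0, 0, 167, 0, -0.018, 0, 0])

```text
clock: 11.85
position: [0.5443, -0.0326, 0.1314]
eef_rot: [-0.701, 0.701, -0.091, 0.092]
ft_force: [0.1, 0.1, -1.3]
opening: 0.345
```

```bash
python3 v.py 11
```

```text
{'clock': 11.85, 'joints': [-0.115, 0.499, 1.952, -0.001, 0.69, -1.425], 'position': [0.544, -0.033, 0.131], 'ft_force': [0.116, 0.097, -1.261], 'ft_torque': [0.038, 0.013, -0.016], 'opening': 0.345}
```

View pics/scene11.png

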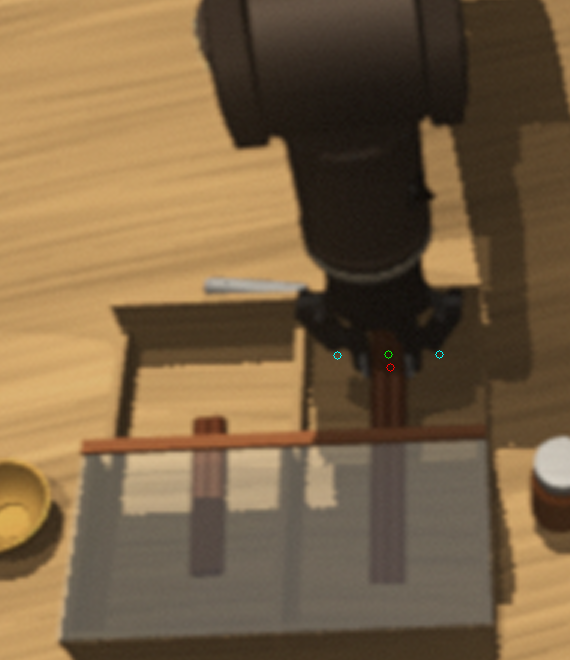

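```bash
cat > tilt.py <<'E'
from h import *; import pickle
def pts(th,yaw,piv,L):   # deep end lower/upper edge at distance L from pivot along quill
    a=np.array([np.cos(yaw),np.sin(yaw),0]); u=a*np.cos(th)-np.array([0,0,1])*np.sin(th); n=a*np.sin(th)+np.array([0,0,1])*np.cos(th)
    return u,n,[piv+L*u-.009*n,piv+L*u+.009*n]
if __name__=="__main__":
    import sys
    c=pickle.load(open(sys.argv[1],"rb"));L=float(sys.argv[2]);dz=float(sys.argv[3]) if len(sys.argv)>3 else .0186
    st=bot.state();Rt=toolR();yaw=np.arctan2(Rt[1,0],Rt[0,0]);piv=st["position"]-[0,0,dz]
    for d in range(0,45,5):
        u,n,P=pts(np.radians(d),yaw,piv,L); f=piv-(.26-L)*u
        print(d,((proj(c,P+[f+.009*n])-[85,60])*3).round(0).tolist(),"deep z",round(P[0][2],3))
E
python3 tilt.py scene11.pkl .188
```

```text
0 [[380.0, 573.0], [378.0, 563.0], [393.0, 287.0]] deep z 0.104
5 [[382.0, 579.0], [380.0, 572.0], [392.0, 284.0]] deep z 0.088
10 [[384.0, 584.0], [382.0, 579.0], [391.0, 281.0]] deep z 0.071
15 [[386.0, 587.0], [384.0, 584.0], [391.0, 279.0]] deep z 0.056
20 [[388.0, 588.0], [386.0, 587.0], [390.0, 278.0]] deep z 0.04
25 [[390.0, 587.0], [388.0, 588.0], [389.0, 277.0]] deep z 0.025
30 [[392.0, 585.0], [390.0, 588.0], [389.0, 277.0]] deep z 0.011
35 [[393.0, 581.0], [391.0, 585.0], [388.0, 277.0]] deep z -0.002
40 [[395.0, 576.0], [393.0, 581.0], [387.0, 278.0]] deep z -0.015
```

View pics/top11.png

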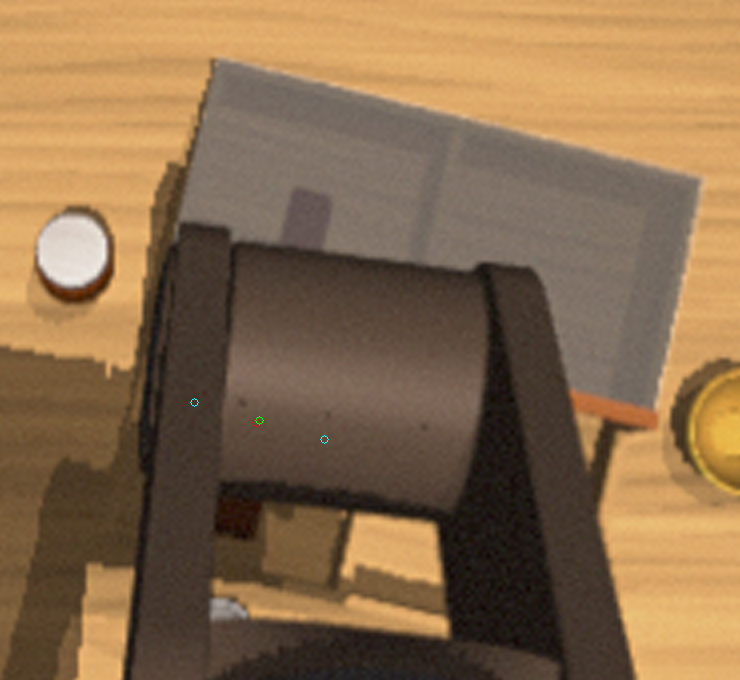

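The free end is up. The deep end at (388,582) in the scene view and (310,187) in the top view fits a tilt of about 25°, with the deep end about 15 mm above the floor. I'll firm the grip slightly and draw along the quill's axis.

drive_tool(targets=[172, 0, 0.001, 0, 0, 175, -0.008, -0.002, 0, 0, 175, -0.018, -0.006, 0, 0, 175, -0.028, -0.01, 0, 0, 175, -0.038, -0.014, 0, 0, 175, -0.048, -0.018, 0, 0, 175, -0.056, -0.022, 0, 0, 175, -0.06, -0.024, 0, 0, 175, -0.06, -0.024, 0, 0])

```text
clock: 13.08
position: [0.4863, -0.0171, 0.1557]
eef_rot: [-0.701, 0.701, -0.091, 0.092]
ft_force: [-0.5, -0.5, -0.7]
opening: 0.338
```

```bash
python3 v.py 12;python3 tilt.py scene12.pkl .188
```

```text
{'clock': 13.075, 'joints': [-0.097, 0.396, 2.064, -0.001, 0.68, -1.407], 'position': [0.486, -0.017, 0.156], 'ft_force': [-0.494, -0.503, -0.719], 'ft_torque': [-0.015, 0.002, -0.047], 'opening': 0.338}
0 [[381.0, 490.0], [379.0, 480.0], [394.0, 216.0]] deep z 0.128
5 [[383.0, 498.0], [381.0, 489.0], [393.0, 212.0]] deep z 0.112
10 [[385.0, 504.0], [383.0, 497.0], [392.0, 209.0]] deep z 0.095
15 [[387.0, 508.0], [385.0, 503.0], [392.0, 207.0]] deep z 0.08
20 [[389.0, 510.0], [387.0, 508.0], [391.0, 205.0]] deep z 0.064
25 [[391.0, 510.0], [389.0, 510.0], [390.0, 204.0]] deep z 0.049
30 [[392.0, 509.0], [390.0, 510.0], [389.0, 203.0]] deep z 0.035
35 [[394.0, 506.0], [392.0, 509.0], [389.0, 203.0]] deep z 0.022
40 [[396.0, 502.0], [394.0, 507.0], [388.0, 204.0]] deep z 0.009
```

View pics/scene12.png

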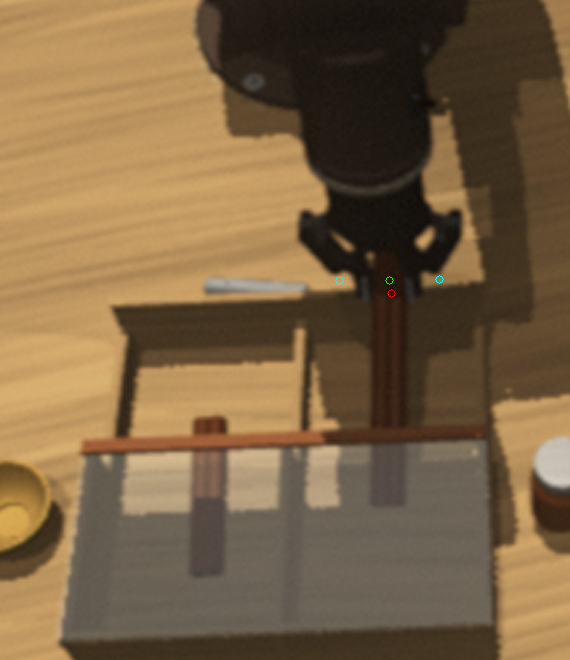

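drive_tool(targets=[168, 0, -0.003, 0, 0, 167, 0, -0.008, 0, 0, 167, 0, -0.013, 0, 0, 167, 0, -0.018, 0, 0, 167, 0, -0.023, 0, 0, 167, 0, -0.028, 0, 0, 167, 0, -0.032, 0, 0, 170, 0, -0.032, 0, 0])

```text
clock: 14.18
position: [0.4866, -0.0171, 0.1877]
eef_rot: [-0.701, 0.701, -0.091, 0.092]
ft_force: [-0.8, 0.2, -1.5]
opening: 0.34
```

```bash
python3 v.py 13;python3 tilt.py scene13.pkl .188
```

```text
{'clock': 14.175, 'joints': [-0.097, 0.346, 2.035, -0.001, 0.759, -1.407], 'position': [0.487, -0.017, 0.188], 'ft_force': [-0.783, 0.165, -1.483], 'ft_torque': [0.033, 0.192, -0.024], 'opening': 0.34}
0 [[377.0, 471.0], [375.0, 460.0], [391.0, 192.0]] deep z 0.16
5 [[379.0, 479.0], [377.0, 470.0], [390.0, 188.0]] deep z 0.143
10 [[381.0, 485.0], [379.0, 479.0], [389.0, 185.0]] deep z 0.127
15 [[383.0, 490.0], [381.0, 485.0], [388.0, 182.0]] deep z 0.111
20 [[385.0, 492.0], [383.0, 489.0], [388.0, 180.0]] deep z 0.096
25 [[387.0, 493.0], [385.0, 492.0], [387.0, 179.0]] deep z 0.081
30 [[389.0, 492.0], [387.0, 493.0], [386.0, 178.0]] deep z 0.067
35 [[391.0, 489.0], [389.0, 492.0], [385.0, 178.0]] deep z 0.054
40 [[393.0, 485.0], [391.0, 489.0], [385.0, 179.0]] deep z 0.041
```

View pics/scene13.png

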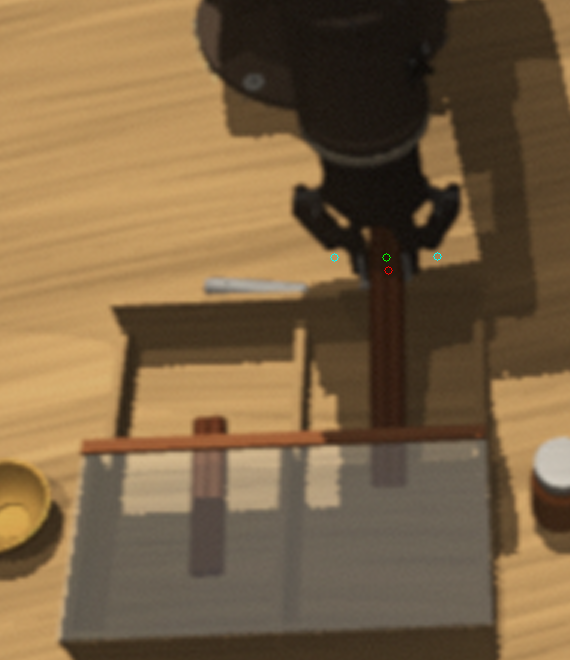

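drive_tool(targets=[178, 0, 0.002, 0, 0, 180, -0.006, -0.001, 0, 0, 180, -0.016, -0.007, 0, 0, 180, -0.026, -0.013, 0, 0, 180, -0.036, -0.02, 0, 0, 180, -0.046, -0.026, 0, 0, 180, -0.053, -0.031, 0, 0, 180, -0.055, -0.034, 0, 0, 180, -0.055, -0.034, 0, 0], newtons=25)

```text
clock: 15.4
position: [0.4335, -0.003, 0.2216]
eef_rot: [-0.701, 0.701, -0.091, 0.092]
ft_force: [0.5, 0.6, -0.0]
opening: 0.335
```

```bash
python3 v.py 14;python3 tilt.py scene14.pkl .188
```

```text
{'clock': 15.4, 'joints': [-0.076, 0.225, 2.11, -0.001, 0.805, -1.386], 'position': [0.434, -0.003, 0.222], 'ft_force': [0.478, 0.61, -0.047], 'ft_torque': [0.013, -0.019, -0.0], 'opening': 0.335}
0 [[377.0, 387.0], [374.0, 374.0], [390.0, 117.0]] deep z 0.194
5 [[379.0, 396.0], [376.0, 386.0], [389.0, 112.0]] deep z 0.177
10 [[381.0, 404.0], [379.0, 395.0], [389.0, 109.0]] deep z 0.161
15 [[383.0, 409.0], [381.0, 403.0], [388.0, 106.0]] deep z 0.145
20 [[385.0, 413.0], [383.0, 409.0], [387.0, 103.0]] deep z 0.13
25 [[387.0, 415.0], [385.0, 413.0], [387.0, 101.0]] deep z 0.115
30 [[389.0, 415.0], [387.0, 415.0], [386.0, 100.0]] deep z 0.101
35 [[391.0, 413.0], [389.0, 415.0], [385.0, 100.0]] deep z 0.087
40 [[392.0, 410.0], [391.0, 413.0], [384.0, 100.0]] deep z 0.075
```

View pics/scene14.png

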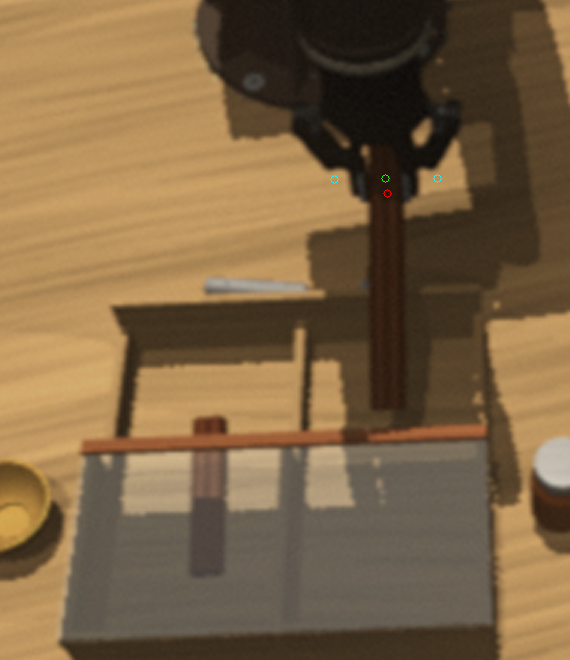

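View pics/top14.png

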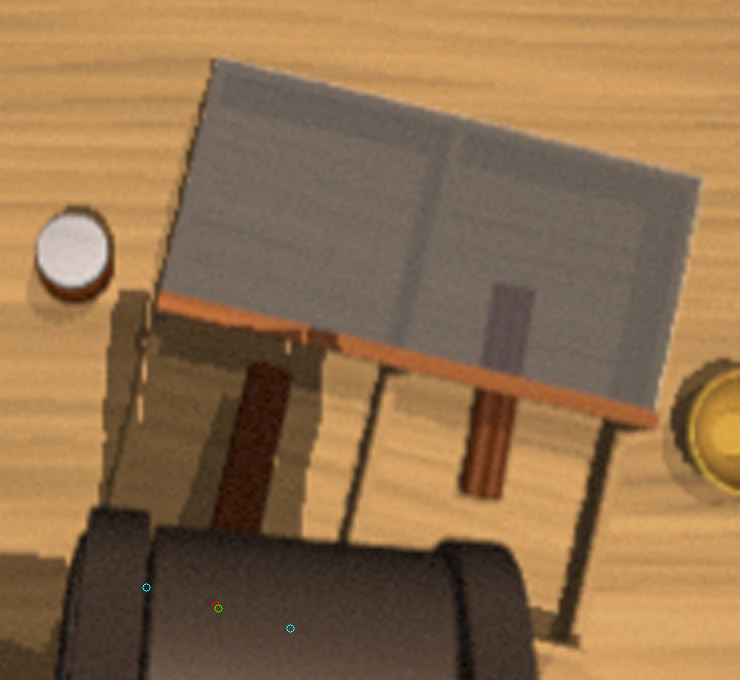

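The quill is now clear of the cover: its deep end is at (270,365) in the top view, short of the strip, with a tilt of about 36°. Next I raise it and turn it across the bin. I'll then level it by resting its low end on the 50 mm side wall and lowering the grip.

drive_tool(targets=[185, 0, -0.02, 0, 0, 185, 0, -0.05, 0, 0, 185, 0.005, -0.075, -0.005, 0.08, 185, 0.018, -0.08, -0.02, 0.24, 185, 0.033, -0.08, -0.035, 0.4, 185, 0.046, -0.08, -0.05, 0.56, 185, 0.06, -0.08, -0.065, 0.72, 185, 0.074, -0.08, -0.08, 0.88, 185, 0.088, -0.08, -0.095, 1.04, 185, 0.1, -0.08, -0.11, 1.2], newtons=30)

```text
clock: 16.75
position: [0.5022, -0.1357, 0.301]
eef_rot: [-0.526, 0.526, -0.473, 0.473]
ft_force: [-0.3, 0.3, -0.8]
opening: 0.333
```

```bash
python3 -c "
from h import *
show();goto([.5035,-.1437,.22],-1.787)"
```

```text
{'clock': 16.75, 'joints': [-0.322, 0.251, 1.836, -0.001, 1.053, -0.427], 'position': [0.502, -0.136, 0.301], 'ft_force': [-0.264, 0.348, -0.805], 'ft_torque': [0.071, -0.032, -0.005], 'opening': 0.333}
shift [0.008  0.081  0.0004] turn 0.3215 curyaw -1.4655
```

drive_tool(targets=[185, 0.004, 0.005, 0, 0.12, 185, 0.008, 0.025, 0, 0.24, 185, 0.008, 0.05, 0, 0.315, 185, 0.008, 0.07, 0, 0.32, 185, 0.008, 0.08, 0, 0.32, 185, 0.008, 0.081, 0, 0.32])

```text
clock: 17.5
position: [0.503, -0.1437, 0.2195]
eef_rot: [-0.443, 0.444, -0.551, 0.551]
ft_force: [-0.3, -0.4, -0.6]
opening: 0.332
```

```bash
python3 v.py 15;python3 tilt.py scene15.pkl .188; python3 -c "
from h import *
import pickle
from tilt import pts
t=pickle.load(open('top15.pkl','rb'));st=bot.state()
for d in (25,30,35,40):
  u,n,P=pts(np.radians(d),-1.787,st['position']-[0,0,.0186],.188); f=st['position']-[0,0,.0186]-.072*u
  print(d,((proj(t,P+[f+.009*n])-[230,95])*4).round().tolist())
"
```

```text
{'clock': 17.5, 'joints': [-0.336, 0.349, 1.925, -0.001, 0.868, -0.121], 'position': [0.503, -0.144, 0.219], 'ft_force': [-0.282, -0.417, -0.588], 'ft_torque': [0.028, -0.055, 0.017], 'opening': 0.332}
0 [[-0.0, 309.0], [-8.0, 296.0], [322.0, 281.0]] deep z 0.193
5 [[8.0, 320.0], [-1.0, 308.0], [319.0, 277.0]] deep z 0.176
10 [[18.0, 331.0], [7.0, 319.0], [316.0, 272.0]] deep z 0.16
15 [[29.0, 342.0], [17.0, 330.0], [313.0, 268.0]] deep z 0.144
20 [[42.0, 352.0], [28.0, 341.0], [308.0, 263.0]] deep z 0.129
25 [[55.0, 361.0], [41.0, 351.0], [303.0, 259.0]] deep z 0.114
30 [[70.0, 369.0], [54.0, 360.0], [298.0, 255.0]] deep z 0.1
35 [[85.0, 377.0], [69.0, 369.0], [291.0, 252.0]] deep z 0.087
40 [[101.0, 384.0], [84.0, 376.0], [285.0, 248.0]] deep z 0.074
25 [[681.0, 549.0], [701.0, 552.0], [369.0, 463.0]]
30 [[661.0, 545.0], [683.0, 549.0], [377.0, 464.0]]
35 [[640.0, 541.0], [663.0, 545.0], [386.0, 466.0]]
40 [[619.0, 537.0], [642.0, 541.0], [395.0, 468.0]]
```

View pics/scene15.png

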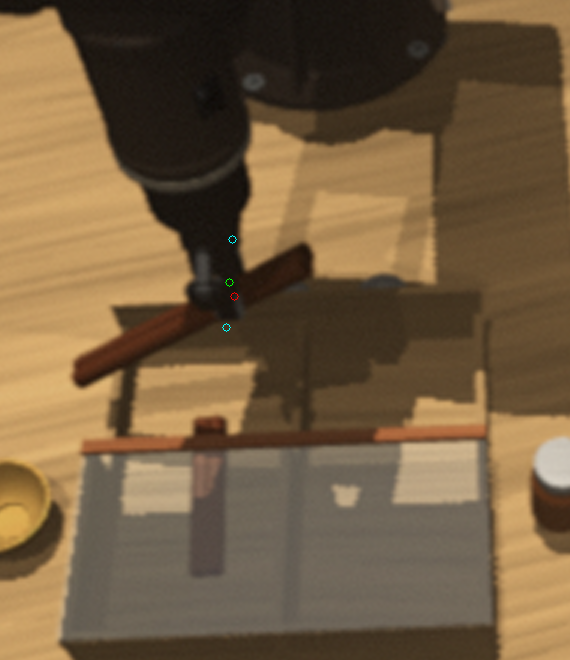

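View pics/top15.png

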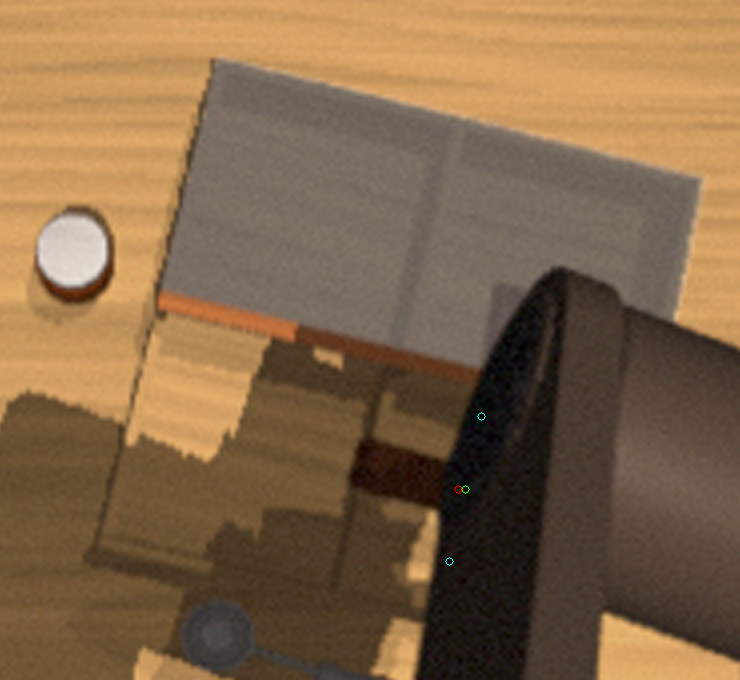

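The tilt is about 34°: the low end is at (78,375) in the scene view, beyond the -y side wall and clear of the bowl. I lower until it touches the wall top, then level it with a light grip.

drive_tool(targets=[185, 0, 0.012, 0, 0, 180, 0, 0.028, 0, 0, 172, 0, 0.036, 0, 0, 168, 0, 0.042, 0, 0, 167, 0, 0.05, 0, 0, 167, 0, 0.058, 0, 0, 167, 0, 0.066, 0, 0, 167, 0, 0.072, 0, 0], newtons=20)

```text
clock: 18.6
position: [0.5034, -0.1439, 0.1479]
eef_rot: [-0.444, 0.444, -0.55, 0.551]
ft_force: [-0.1, 0.4, 0.3]
opening: 0.344
```

```bash
python3 v.py 16;python3 tilt.py scene16.pkl .188
```

```text
{'clock': 18.6, 'joints': [-0.336, 0.45, 1.989, -0.001, 0.702, -0.121], 'position': [0.503, -0.144, 0.148], 'ft_force': [-0.084, 0.412, 0.293], 'ft_torque': [-0.095, 0.048, -0.039], 'opening': 0.344}
0 [[28.0, 358.0], [21.0, 346.0], [333.0, 333.0]] deep z 0.12
5 [[36.0, 368.0], [27.0, 357.0], [331.0, 328.0]] deep z 0.104
10 [[45.0, 378.0], [35.0, 367.0], [328.0, 324.0]] deep z 0.088
15 [[55.0, 387.0], [44.0, 377.0], [324.0, 320.0]] deep z 0.072
20 [[67.0, 396.0], [54.0, 387.0], [320.0, 317.0]] deep z 0.056
25 [[79.0, 405.0], [66.0, 395.0], [316.0, 313.0]] deep z 0.042
30 [[93.0, 412.0], [78.0, 404.0], [310.0, 309.0]] deep z 0.027
35 [[107.0, 419.0], [92.0, 411.0], [304.0, 306.0]] deep z 0.014
40 [[122.0, 426.0], [106.0, 419.0], [298.0, 303.0]] deep z 0.001
```

View pics/scene16.png

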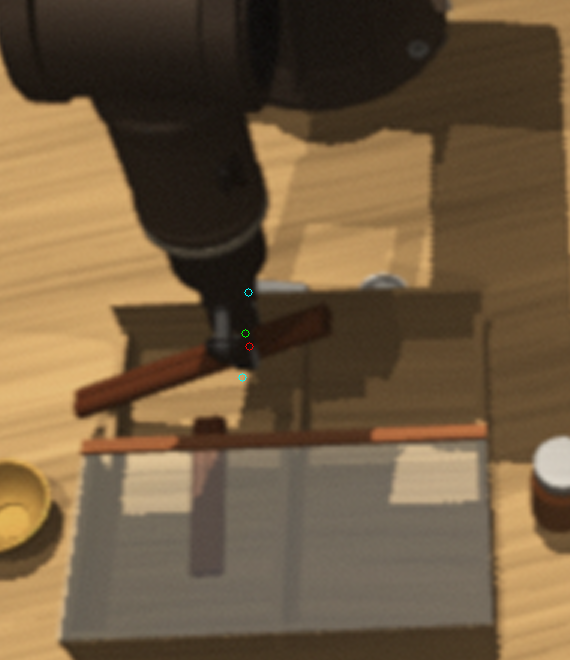

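The levelling works: the low end rests on the wall and the tilt is down to about 25°. I keep lowering.

drive_tool(targets=[167, 0, 0.007, 0, 0, 167, 0, 0.015, 0, 0, 167, 0, 0.023, 0, 0, 167, 0, 0.031, 0, 0, 167, 0, 0.039, 0, 0, 167, 0, 0.047, 0, 0, 167, 0, 0.053, 0, 0, 167, 0, 0.057, 0, 0])

```text
clock: 19.7
position: [0.5032, -0.1439, 0.0903]
eef_rot: [-0.443, 0.444, -0.55, 0.551]
ft_force: [1.0, 0.7, 0.1]
opening: 0.345
```

```bash
python3 v.py 17;python3 tilt.py scene17.pkl .188|head -5
```

```text
{'clock': 19.7, 'joints': [-0.336, 0.543, 2.025, -0.001, 0.573, -0.121], 'position': [0.503, -0.144, 0.09], 'ft_force': [0.974, 0.728, 0.122], 'ft_torque': [0.002, 0.072, -0.003], 'opening': 0.345}
0 [[48.0, 393.0], [42.0, 382.0], [341.0, 369.0]] deep z 0.063
5 [[55.0, 403.0], [48.0, 392.0], [339.0, 365.0]] deep z 0.046
10 [[64.0, 412.0], [55.0, 402.0], [336.0, 362.0]] deep z 0.03
15 [[74.0, 420.0], [63.0, 411.0], [333.0, 358.0]] deep z 0.014
20 [[85.0, 428.0], [73.0, 419.0], [329.0, 354.0]] deep z -0.001
```

View pics/scene17.png

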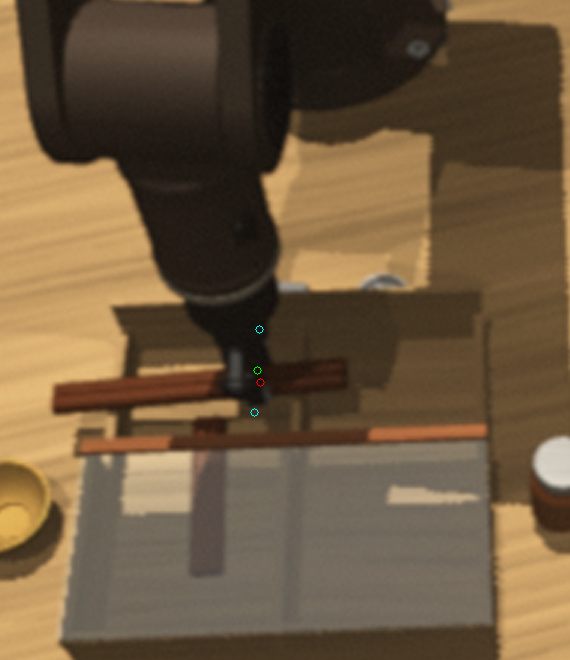

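drive_tool(targets=[167, 0, 0.004, 0, 0, 167, 0, 0.008, 0, 0, 167, 0, 0.011, 0, 0, 167, 0, 0.012, 0, 0, 167, 0, 0.012, 0, 0])

```text
clock: 20.42
position: [0.5031, -0.1438, 0.0785]
eef_rot: [-0.443, 0.444, -0.551, 0.551]
ft_force: [-1.0, 1.3, 3.3]
opening: 0.344
```

```bash
python3 v.py 18;python3 tilt.py scene18.pkl .188|head -3
```

```text
{'clock': 20.425, 'joints': [-0.336, 0.564, 2.031, -0.001, 0.547, -0.121], 'position': [0.503, -0.144, 0.078], 'ft_force': [-0.997, 1.338, 3.295], 'ft_torque': [0.168, 0.132, -0.023], 'opening': 0.344}
0 [[52.0, 400.0], [46.0, 389.0], [342.0, 376.0]] deep z 0.051
5 [[59.0, 409.0], [52.0, 399.0], [340.0, 373.0]] deep z 0.035
10 [[68.0, 418.0], [59.0, 408.0], [338.0, 369.0]] deep z 0.018
```

View pics/scene18.png

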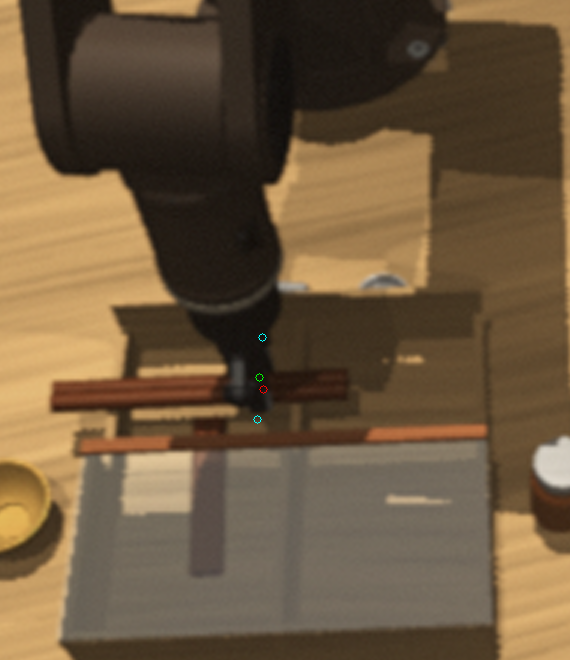

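Fz of +3.3 N shows the quill resting on both the divider and the side wall, which are equally high, so it is level. Now I firm the grip and lift gently.

drive_tool(targets=[180, 0, 0, 0, 0, 190, 0, -0.001, 0, 0, 200, 0, -0.001, 0, 0, 200, 0, -0.001, 0, 0, 200, 0, -0.01, 0, 0, 200, 0, -0.025, 0, 0, 200, 0, -0.045, 0, 0, 200, 0, -0.07, 0, 0, 200, 0, -0.095, 0, 0, 200, 0, -0.12, 0, 0], newtons=40)

```text
clock: 21.78
position: [0.5031, -0.1438, 0.2005]
eef_rot: [-0.444, 0.444, -0.55, 0.551]
ft_force: [-0.0, -0.0, -0.2]
opening: 0.332
```

drive_tool(targets=[200, 0, -0.02, 0, 0, 200, 0, -0.045, 0, 0, 200, 0, -0.07, 0, 0, 200, 0, -0.09, 0, 0, 200, 0, -0.1, 0, 0, 200, 0, -0.103, 0, 0, 200, 0, -0.103, 0, 0, 200, 0, -0.103, 0, 0])

```text
clock: 22.78
position: [0.5027, -0.1436, 0.3028]
eef_rot: [-0.443, 0.444, -0.551, 0.551]
ft_force: [-0.2, 0.3, -1.1]
opening: 0.33
```

```bash
python3 v.py 19;python3 tilt.py scene19.pkl .188|head -4; python3 -c "
from h import *
s=bot.snapshot('scene'); save(s,'full19.png');t=bot.snapshot('top'); save(t,'fullt19.png')"
```

```text
{'clock': 22.775, 'joints': [-0.336, 0.254, 1.828, -0.001, 1.06, -0.121], 'position': [0.503, -0.144, 0.303], 'ft_force': [-0.156, 0.31, -1.104], 'ft_torque': [0.018, -0.022, -0.005], 'opening': 0.33}
0 [[-36.0, 245.0], [-45.0, 230.0], [308.0, 215.0]] deep z 0.275
5 [[-27.0, 258.0], [-37.0, 244.0], [305.0, 209.0]] deep z 0.259
10 [[-16.0, 271.0], [-28.0, 257.0], [302.0, 204.0]] deep z 0.243
15 [[-3.0, 283.0], [-17.0, 270.0], [298.0, 199.0]] deep z 0.227
```

View pics/scene19.png

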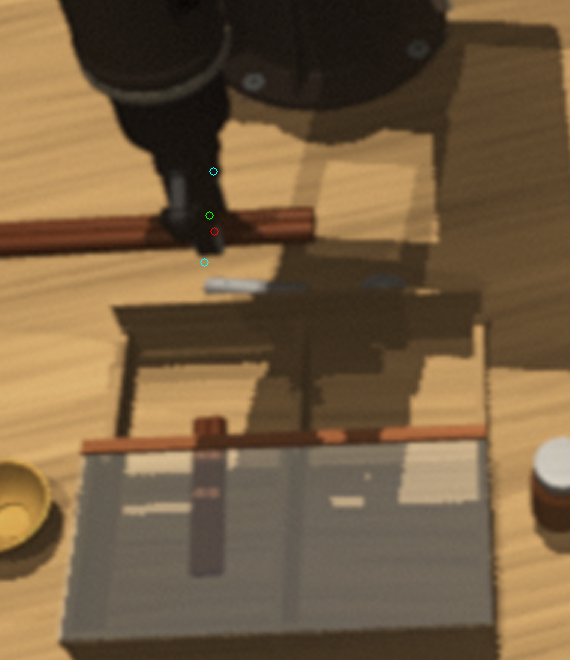

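View pics/fullt19.png

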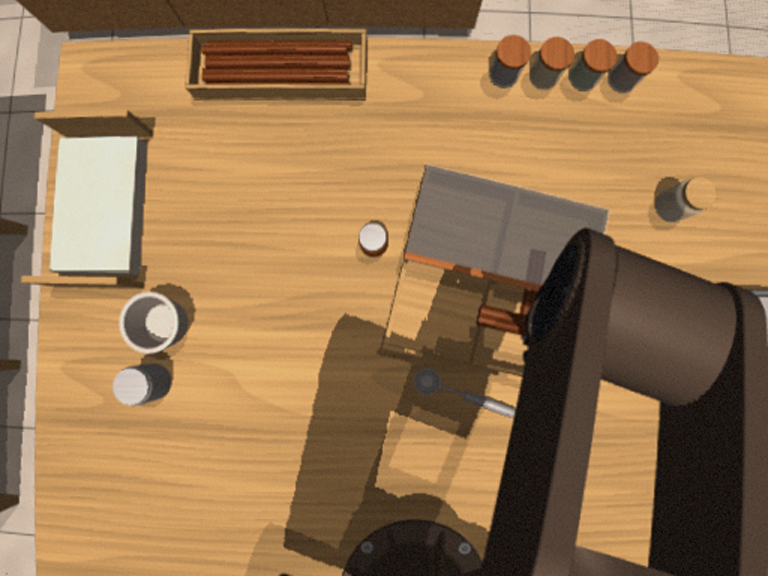

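The quill is level and held high. I'll slide it gently so that all of it is over the bin, let it settle, and measure the tilt.

drive_tool(targets=[200, -0.008, 0, 0, 0, 200, -0.02, 0, 0, 0, 200, -0.034, 0, 0, 0, 200, -0.046, 0, 0, 0, 200, -0.056, 0, 0, 0, 200, -0.06, 0, 0, 0, 200, -0.06, 0, 0, 0, 200, -0.06, 0, 0, 0])

```text
clock: 23.98
position: [0.5156, -0.0853, 0.3031]
eef_rot: [-0.443, 0.444, -0.55, 0.551]
ft_force: [-0.3, 1.0, -0.8]
opening: 0.334
```

Run:
```python
from h import *
from tilt import pts
import pickle
show(); print(np.round(bot.state()["qd"],4))
s=bot.snapshot("scene"); pickle.dump(s,open("sceneF.pkl","wb"))
st=bot.state();Rt=toolR();yaw=np.arctan2(Rt[1,0],Rt[0,0])
k=4;x0,y0=80,70
im=cv2.cvtColor(s["image"],cv2.COLOR_RGB2BGR)[y0:y0+150,x0:x0+190]; im=cv2.resize(im,None,fx=k,fy=k,interpolation=cv2.INTER_CUBIC)
lat=np.array([-np.sin(yaw),np.cos(yaw),0])*.015
for d,col in((0,(0,255,0)),(5,(0,255,255)),(-5,(255,0,255))):
    u,n,P=pts(np.radians(d),yaw,st["position"]-[0,0,.0186],.188); f=st["position"]-[0,0,.0186]-.072*u
    for sg in(1,-1):
        uv=((proj(s,[P[1]+sg*lat,f+.009*n+sg*lat])-[x0,y0])*k).astype(int)
        cv2.line(im,tuple(map(int,uv[0])),tuple(map(int,uv[1])),col,1,cv2.LINE_AA)
cv2.imwrite("pics/F.png",im)
```

```text
{'clock': 23.975, 'joints': [-0.221, 0.253, 1.828, -0.001, 1.06, -0.006], 'position': [0.516, -0.085, 0.303], 'ft_force': [-0.294, 0.951, -0.81], 'ft_torque': [-0.002, -0.004, -0.012], 'opening': 0.334}
[-0.0037 -0.0004  0.0009 -0.0001  0.0003  0.0002]
```

View pics/F.png

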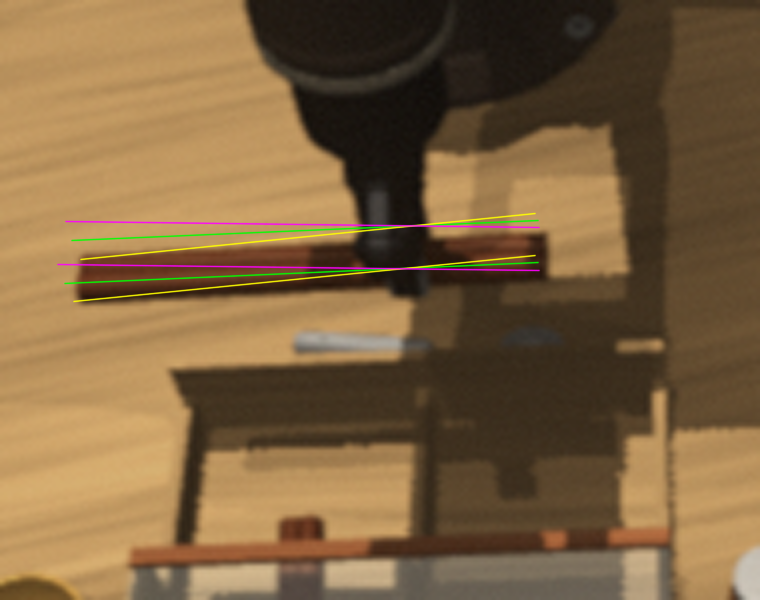

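The quill's visible edges run parallel to the 0° prediction, within about 1–2°. All of it is more than 160 mm above the cover, the arm is still, and the short quill, jar, bowl and spoon look unmoved. I'm handing in.

drive_tool(targets=[200, 0, 0, 0, 0, 200, 0, 0, 0, 0, 200, 0, 0, 0, 0])

```text
clock: 24.4
position: [0.5156, -0.0854, 0.3031]
eef_rot: [-0.443, 0.444, -0.551, 0.551]
ft_force: [0.3, 0.5, -0.4]
opening: 0.333
```

```bash
python3 -c "
from h import *
show(); print(np.round(bot.state()['qd'],4)); print(bot.finish_job())"
```

```text
{'clock': 24.4, 'joints': [-0.222, 0.253, 1.828, -0.001, 1.06, -0.006], 'position': [0.516, -0.085, 0.303], 'ft_force': [0.331, 0.538, -0.351], 'ft_torque': [0.028, -0.05, -0.007], 'opening': 0.333}
[ 0.0014 -0.0004  0.0012 -0.0015 -0.0001  0.0012]
the job is handed in; nothing more can be done
None
```

The long quill is out of the bin and was handed in while still held, level and still, above the bin at 24.4 s.

**What I did**
- I gripped it in the opening and tilted its free end up by pivoting it lightly against the cover's edge.
- I then drew it out along its axis, turned it across the bin, and levelled it on the divider and the -y side wall, which are the same height.
- I firmed the grip to 40 N before lifting.

**Last checks**
- **Level:** the visible edges are within about 1–2° of level in the scene picture.
- **Clear of the bin:** its underside is about 0.27 m above the table, with the cover strip at 0.106 m.
- **Still and held:** joint speeds are about zero, and the jaws hold at opening 0.333.
- **Other items:** the short quill, jar, bowl and spoon look unmoved in the pictures. The arm hides the bowl in the last full top view, but the scene views show it unmoved.

**What went wrong or is less certain**
- An early attempt to let the quill swing down by easing the grip failed. It dropped about 55 mm back onto the bay floor, and I re-grasped it.
- At the readings taken between moves, the tool force was about 1.5 N while the quill pressed on the cover, with roughly 1 N of noise. It reached about 4.5 N when gripping at the floor. I have no readings from during the moves themselves.
- The fitted bin pose had pixel residuals of up to 3 px (about 8 mm) at the front board, and about 2 px elsewhere.

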